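Slide the cordless lamp onto its charging pad

ROBOT

A 7-joint arm with a two-finger parallel gripper is mounted at the origin on the work surface. World frame = base frame: x ahead of the robot, y to its left, z up, the work surface at z = 0. Lengths are in m, angles in rad, forces in N, time in s.
With the tool pointing down it reaches from about 0.35 to 0.9 m from the base axis. Payload 8.1 kg.
Tool frame: the origin (TCP) lies midway between the tips of the shut fingers; the grasp point (between the pads) lies 19 mm behind it; z points along the fingers, y is the line along which they close (so a half turn about z gives the same grasp; the last joint's range is limited). The gripper opens to 92 mm and grips with 3 to 60 N. Pads are 19 mm wide; open, the fingers measure 130 mm over their backs; the gripper's body (75 mm by 190 mm) begins 47 mm behind the grasp point.
Start: joints at [1.095, 0.434, 0.025, 1.573, -0.012, 1.134, -0.075], TCP at [0.228, -0.582, 0.227] pointing down, gripper open.
Joint ranges: [-2.62, 2.62], [-0.44, 2.09], [-1.27, 1.32], [0.08, 2.57], [-1.32, 4.46], [0.12, 2], [-2.74, 2.74]. Speed limits (rad/s): [2.22, 2.22, 3.01, 3.01, 3.14, 3.14, 3.14].

INTERFACE

Orientations are given as [roll, pitch, yaw] about the fixed x, y, z axes, in that order (R = Rz(yaw) Ry(pitch) Rx(roll)).
In Python, from station import r, read_camera, boxes_of, cut_out, place_of gives the robot as it stands. Calls block until the motion is done:
- r.move_pose(position, orientation): joint-space move of the TCP to a pose.
- r.move_l(position, max_speed=0.15, rot=None, max_force=None): straight line of the TCP; rot=None keeps the orientation; max_speed is the mean speed in m/s. With max_force (N) it stops when the force on the tool has changed by that much, and returns True; else False.
- r.set_joints(angles): joint-space move.
- r.let_go() and r.grasp(): open the fingers fully, or close them until they stop; the grip force is fixed at half the most.
- r.wait(seconds).
- r.inverse_kinematics(position, orientation): joint angles nearest the present ones, or None.
- read_camera(name): name is "side" or "top"; returns a dict with "img" (384x512x3 uint8, blue, green, red), "fx", "fy", "cx", "cy" (pixels), "extrinsics" (4x4, takes a point from world to camera coordinates). Camera axes: x right, y up, looking along -z (the intrinsics and any distortion apply to the point x, -y, -z); pixel columns grow to the right and rows downward; lengths in m; the calibration is good to about 2 mm. A picture is of the moment at which its call begins. There is no depth.
A pose or a line that the arm cannot do raises r.IKError and nothing moves.
- r.close_job(): hands the job in; it is judged then, once.
Trained networks look in a picture, given as the dict that the camera call returned (one of the last four; its "shot" number tells which), for a name from the list of things; names that differ only in an ending like _2 or _b are one class to them, and where a whole thing is asked for, a point or a joint stands for the part that bears it (a point fixed in the world has none). Each returns a list of dicts, best first, with "score" (0 to 1); they miss things now and then, are a little off and sometimes report something else, mostly with a low value. They report only what shows in the picture. A call takes as long as a camera call.
- boxes_of(picture, thing): "extent" ([left, top, width, height] in pixels, round what is visible of it).
- cut_out(picture, thing): "mask" (384x512 bool, what is visible of it) and "extent" ([left, top, width, height] in pixels, round what is visible of it).
- place_of(picture, thing): "xy" ([column, row] in pixels: a listed point, or the origin of a listed thing).
Readings, each from a call of its own:
- r.get_time(): time.
- r.get_qpos(): joint angles.
- r.get_joint_vel(): joint speeds.
- r.get_joint_torque(): joint torques, N m.
- r.get_ee_pos(): TCP position.
- r.get_ee_rot(): TCP orientation.
- r.get_force(): force on the tool from outside, world axes, zero at the start.
- r.get_wrist_torque(): the same for the moment, N m.
- r.get_width(): opening from 0.0 (shut) to 1.0 (fully open).
- r.get_gripper_force(): force on a finger pad.
Only numpy, scipy, OpenCV 4.12 (cv2) and the standard library are available. Lean on these libraries where they do the work, as an engineer would, in place of code of your own. Each camera call takes 0.05 s, during which the arm holds its last target. There are 200 camera calls.

TASK

Push the slim blue-footed cordless lamp across the desk onto the round black charging pad with the green rim, so that its foot ends centred on the pad, standing wholly within the pad's green outline. Push it low, with the fingertips against its round foot and touching no other part of it, so that it slides upright without tipping; do not grip or lift it, and leave the candlestick, cactus, calendar and pencil cup where they are.

Things in the scene. Friction and masses are not known exactly. Their poses are not given: they have to be found in the camera images.
- lamp: Slim cordless lamp, loose, 0.35-0.7 kg, 325 mm tall, round about its axis. Blue foot 100 mm in diameter, 24 mm high, upright sides; above it a dark stem 12 mm in diameter, from 200 mm up an off-white tube 18 mm and on top a blue cap 20 mm in diameter. Origin: centre of the foot's underside; z up. Slides on the desk when its foot is pushed, stops when the push stops; pushed above mid-stem it tips.
- pad: Round charging pad stuck to the desk, fixed, black with a 5 mm wide green rim, 132 mm in diameter over all. It is paper-thin (1 mm to look at) and makes no step: the lamp slides onto it at desk level. Origin: centre of the pad, on the desk.
- candlestick: Loose brass candlestick with a white candle, 268 mm tall, foot 84 mm in diameter, cup 32 mm in diameter at 150 mm height. Leave alone. Origin: centre of the underside. It stands on one side (left or right) of the near part of the desk, and the lamp on the other.
- cactus: Loose small concrete pot with a round cactus, 80 mm in diameter, 130 mm tall. Leave alone. Origin: centre of the underside.
- calendar: Loose wooden desk calendar: base 50 mm (x) by 110 mm (y) with two light wooden blocks, 60 mm tall. Leave alone. Origin: centre of the underside.
- pencil_cup: Loose dark steel pencil cup, 68 mm in diameter, 85 mm tall, with pencils up to 130 mm high. It stands beyond the pad as seen from the robot. Leave alone. Origin: centre of the underside.

How it is judged:
At the end, for the whole second after the job is handed in: The lamp stands upright and still on the desk with its foot within the pad's outline (axis within 16 mm of the pad's centre), and the candlestick, cactus, calendar and pencil cup are each within 15 mm of where they stood (horizontal distance between lamp and pad below 0.016 m and angle between lamp's own z axis and vertical below 0.05 rad and height (world z) of lamp below 0.004 m and linear speed of lamp below 0.01 m/s and distance of each of candlestick, cactus, calendar, pencil_cup from where it was at the start of the episode below 0.015 m); the robot touches nothing.
It fails at once if the lamp is tipped by more than about 14 degrees (angle between lamp's own z axis and vertical above 0.25 rad).
It fails at once if the lamp is lifted off the desk (height (world z) of lamp above 0.012 m).
It fails at once if the lamp is gripped: the point between the finger pads is on the lamp's axis (horizontal distance between the grasp point and lamp below 0.018 m and height (world z) of the grasp point below 0.335 m).
It fails at once if the stem, light tube or cap of the lamp is touched (only its foot may be) (contact force between any of lamp_c1, lamp_c2, lamp_c3 and the fingers above 0.3 N or contact force between any of lamp_c1, lamp_c2, lamp_c3 and the arm above 0.3 N).
It fails at once if the candlestick, cactus, calendar or pencil cup is moved by more than 15 mm (distance of any of candlestick, cactus, calendar, pencil_cup from where it was at the start of the episode above 0.015 m).
It also fails if it takes over 54 s, if anything falls off the work surface, if the arm or the gripper's body presses on something with over 40 N, if the wrist force passes 120 N, or if a joint passes its speed limit or range.

## Working session

There is one attempt and no reset: what is moved stays moved. The work goes in short steps, each a Python script; the robot and the scene stay as the last script left them, time stands still between calls to the robot, and variables do not carry over. Pictures are saved under pics/ and viewed, at most 10 in all, crops included, and the job is handed in when it is done.

```bash
ls; mkdir -p pics; cat > h.py <<'E'
from station import r, read_camera, boxes_of, cut_out, place_of
import numpy as np, cv2
def ray(p,uv):
    E=np.array(p["extrinsics"]);R=E[:3,:3];c=-R.T@E[:3,3]
    d=R.T@np.array([(uv[0]-p["cx"])/p["fx"],-(uv[1]-p["cy"])/p["fy"],-1.]);return c,d
def onz(p,uv,z=0.):
    c,d=ray(p,uv);return c+d*(z-c[2])/d[2]
def proj(p,X):
    E=np.array(p["extrinsics"]);q=E[:3,:3]@np.array(X)+E[:3,3]
    return np.array([p["cx"]+p["fx"]*q[0]/-q[2],p["cy"]-p["fy"]*q[1]/-q[2]])
E
python3 - <<'E'
from h import *
for n in("top","side"):
    p=read_camera(n);cv2.imwrite(f"pics/{n}0.png",p["img"]);print(n,[k for k in p],ray(p,(256,192)))
    for t in("lamp","pad","candlestick","cactus","calendar","pencil_cup"):
        o=place_of(p,t)[:2]
        print(t,[(np.round(a["xy"],1),round(a["score"],2),onz(p,a["xy"]).round(3)) for a in o])
print(r.get_time())
E
```

```text
pics
top ['img', 'fx', 'fy', 'cx', 'cy', 'extrinsics', 'shot'] (array([0.53472483, 0.01872136, 0.9825675 ]), array([ 0.06832353, -0.01141923, -0.99766808]))
lamp [(array([184.9, 263.1]), 0.76, array([0.454, 0.163, 0.   ]))]
pad [(array([243.3, 198.8]), 0.87, array([0.588, 0.035, 0.   ]))]
candlestick [(array([352.6, 250.3]), 0.94, array([ 0.471, -0.195,  0.   ]))]
cactus [(array([125.8, 159.3]), 0.82, array([0.681, 0.287, 0.   ]))]
calendar [(array([409.8, 175. ]), 0.6, array([ 0.629, -0.326,  0.   ]))]
pencil_cup [(array([265.2, 112.6]), 0.7, array([ 0.774, -0.018,  0.   ]))]
side ['img', 'fx', 'fy', 'cx', 'cy', 'extrinsics', 'shot'] (array([0.44384881, 0.74180191, 0.72993977]), array([ 0.1753008 , -0.72072955, -0.67094795]))
lamp [(array([318.6, 279.9]), 0.81, array([0.455, 0.181, 0.   ]))]
pad [(array([263.1, 215.5]), 0.86, array([0.601, 0.031, 0.   ]))]
candlestick [(array([327.8, 161.5]), 0.89, array([ 0.48 , -0.198,  0.   ]))]
cactus [(array([194.7, 302.2]), 0.75, array([0.676, 0.285, 0.   ]))]
calendar [(array([282.5, 128.4]), 0.74, array([ 0.623, -0.321,  0.   ]))]
pencil_cup [(array([198.3, 190.6]), 0.84, array([ 0.771, -0.016,  0.   ]))]
0.7
```

View pics/top0.png

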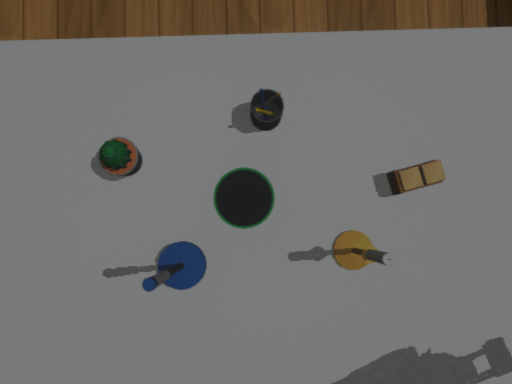

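View pics/side0.png

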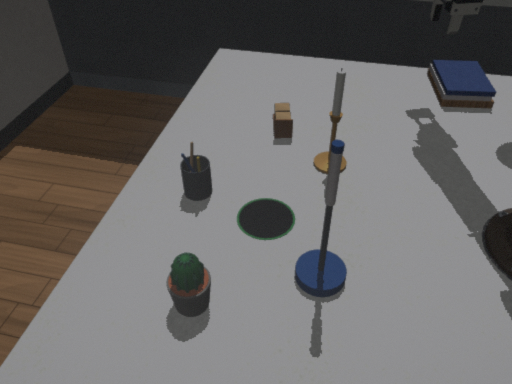

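```bash
cat >> h.py <<'E'
from scipy.optimize import least_squares
from scipy.spatial.transform import Rotation as Ro
A=np.linspace(0,2*np.pi,90,endpoint=False)
def comp(m):
    n,l,s,_=cv2.connectedComponentsWithStats(m.astype(np.uint8));return l==1+np.argmax(s[1:,4])
def fit(p,thing,z0):
    """axis xy of lamp foot (hull of the cylinder) or the pad, by fitting its silhouette hull in the picture"""
    b=p["img"].astype(int);B,G,Rr=b[...,0],b[...,1],b[...,2]
    rad,zs=(.066,(0,.001)) if thing=="pad" else (.05,(0,.024))
    m=comp((G>B+25)&(G>Rr+25)) if thing=="pad" else ((B>Rr+40)&(B>G+25))
    k=np.mgrid[:384,:512]; 
    c0=proj(p,[*z0,zs[1]]); m=m&(np.hypot(k[1]-c0[0],k[0]-c0[1])<48)
    if thing!="pad": m=comp(m)
    h=cv2.convexHull(np.argwhere(m)[:,::-1].astype(np.int32))
    me=np.zeros((384,512),np.uint8);cv2.fillConvexPoly(me,h,1)
    def model(xy):
        P=np.array([proj(p,[xy[0]+rad*np.cos(a),xy[1]+rad*np.sin(a),z]) for z in zs for a in A])
        return cv2.convexHull(P.astype(np.float32))[:,0]
    hp=h[:,0].astype(float)
    f=lambda xy:[cv2.pointPolygonTest(model(xy).astype(np.float32),(float(u),float(v)),True)-.5 for u,v in hp]
    s=least_squares(f,z0,loss="soft_l1",f_scale=.7,diff_step=1e-3)
    return s.x,np.abs(s.fun).mean(),m.sum()
def rot(d,t,s=1):
    z=np.array([np.sin(t)*d[0],np.sin(t)*d[1],-np.cos(t)]);y=s*np.array([-d[1],d[0],0]);x=np.cross(y,z)
    return Ro.from_matrix(np.c_[x,y,z]).as_euler("xyz")
E
python3 - <<'E'
from h import *
for n in("top","side"):
    p=read_camera(n)
    L=fit(p,"lamp",[.455,.17]);P=fit(p,"pad",[.592,.034]);print(n,L,P)
    C=p
L=np.array([.454,.165]);P=np.array([.59,.033]);d=(P-L)/np.linalg.norm(P-L)
for s in(1,-1):
  for t in(.25,.4):
    print(s,t,[None if q is None else np.round(q,2) for q in (r.inverse_kinematics([*x],list(rot(d,t,s))) for x in ([*(L-.13*d),.45],[*(L-.13*d),.3],[*(L-.13*d),.011],[*(P-.06*d),.011]))])
E
```

```text
top (array([0.45188163, 0.16927128]), np.float64(0.552095687226907), np.int64(1451)) (array([0.59089128, 0.03438766]), np.float64(0.15418421070131227), np.int64(339))
side (array([0.45035191, 0.16533337]), np.float64(2.206094945618199), np.int64(653)) (array([0.59512127, 0.03709288]), np.float64(0.31776397793535877), np.int64(41))
1 0.25 [array([ 0.08,  0.12, -1.13,  1.55,  0.35,  1.6 , -0.25]), array([ 0.1 ,  0.27, -1.24,  1.84,  0.5 ,  1.33, -0.49]), array([-0.29,  0.67, -0.89,  2.19,  1.04,  0.9 , -1.12]), array([-0.1 ,  0.59, -0.38,  2.07,  0.86,  0.6 , -0.35])]
1 0.4 [array([-0.06,  0.14, -1.12,  1.58,  0.5 ,  1.65, -0.38]), array([-0.15,  0.24, -1.07,  1.87,  0.59,  1.38, -0.61]), array([-0.3 ,  0.82, -1.07,  2.18,  1.18,  1.21, -1.35]), array([-0.32,  0.58, -0.23,  2.14,  1.07,  0.58, -0.66])]
-1 0.25 [None, None, array([-0.18,  0.77, -1.07,  2.19,  1.12,  1.04,  1.95]), array([-0.92,  0.68,  0.76,  2.13, -0.6 ,  0.42, -2.11])]
-1 0.4 [None, array([-0.15,  0.24, -1.07,  1.87,  0.59,  1.38,  2.54]), array([-0.3 ,  0.82, -1.07,  2.18,  1.18,  1.21,  1.79]), array([-1.12,  0.79,  0.94,  2.2 , -0.82,  0.33, -1.98])]
```

```bash
python3 - <<'E'
from h import *
L=np.array([.452,.168]);P=np.array([.591,.0345]);d=(P-L)/np.linalg.norm(P-L);o=list(rot(d,.25))
r.grasp()
r.move_l([.228,-.582,.46],.25)
S=L-.13*d
r.move_pose([*S,.46],o);print(r.get_ee_pos(),r.get_time())
r.move_l([*S,.10],.2);r.move_l([*S,.011],.1);print(r.get_ee_pos(),r.get_force(),r.get_time(),r.get_width())
for n in("top","side"):
    p=read_camera(n);cv2.imwrite(f"pics/{n}1.png",p["img"])
    print(fit(p,"lamp",L))
top=cv2.imread("pics/top1.png")[150:384,50:350];side=cv2.imread("pics/side1.png")[130:364,180:480]
cv2.imwrite("pics/c1.png",cv2.resize(np.hstack([top,side]),(800,312)))
E
```

```text
[0.35892979 0.25739123 0.45986507] 6.3167
[0.35839137 0.25832497 0.01136784] [0.07804991 0.46448948 0.68254617] 9.3083 0.002085287032722845
(array([0.45189762, 0.16921067]), np.float64(0.5340088752418908), np.int64(1455))
(array([0.45067693, 0.15793011]), np.float64(2.3376437689122715), np.int64(662))
```

View pics/c1.png

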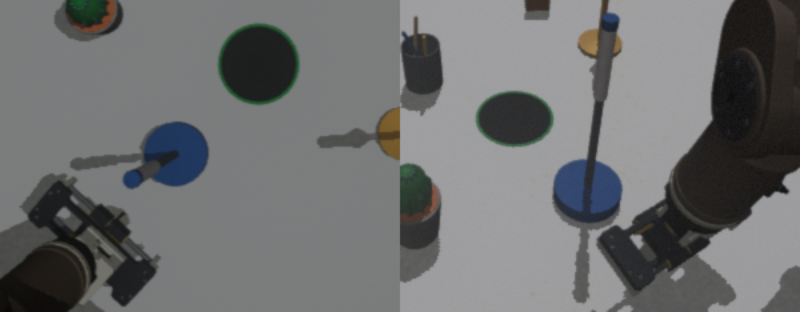

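```bash
cat > push.py <<'E'
from h import *
import sys
L=np.array([.452,.168]);P=np.array([.591,.0345]);d=(P-L)/np.linalg.norm(P-L)
def see(g):
    p=read_camera("top");l,res,_=fit(p,"lamp",g);e=l-P
    print("lamp",l.round(4),"res",round(res,2),"along",(e@d).round(4),"left",(e@[-d[1],d[0]]).round(4),"tcp-lamp",((l-r.get_ee_pos()[:2])@d).round(4),"t",r.get_time());return p,l
E
python3 - <<'E'
from push import *
for k in(.12,.075):
    r.move_l([*(P-(.06+k)*d),.011],.05);print(r.get_force());p,l=see(P-k*d)
cv2.imwrite("pics/c2.png",cv2.resize(p["img"][100:330,100:400],(780,598)))
E
```

```text
[0.00659691 0.26904977 0.38007191]
lamp [0.5047 0.1205] res 0.94 along -0.1218 left 0.0023 tcp-lamp 0.0583 t 12.4667
[-0.64282086  0.30128249  0.36484664]
lamp [0.5391 0.0875] res 0.19 along -0.0742 left 0.0023 tcp-lamp 0.0609 t 13.5667
```

View pics/c2.png

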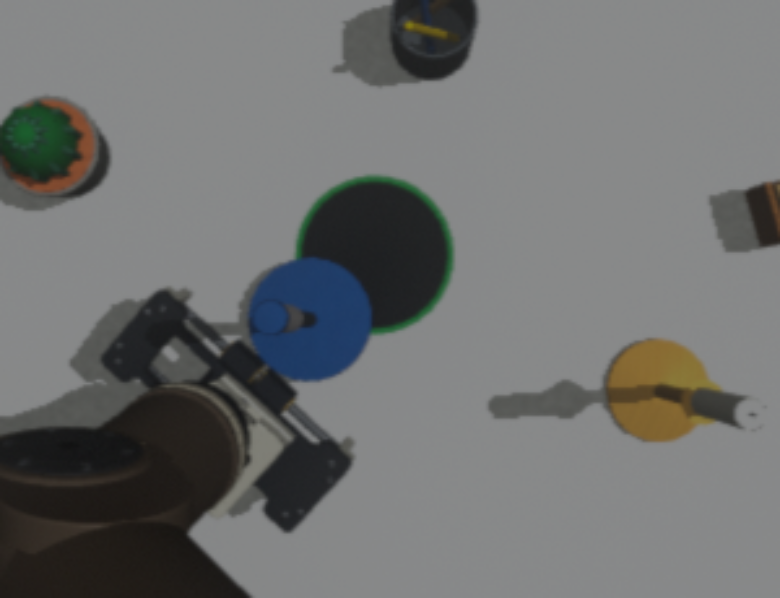

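The foot, at about (309,318) in the crop, slides upright toward the pad at (375,254). It is only 2 mm off the line, so I'll finish the push.

```bash
python3 - <<'E'
from push import *
for k in(.03,.001):
    r.move_l([*(P-(.0605+k)*d),.011],.05);p,l=see(P-k*d)
r.move_l([*(P-.12*d),.011],.05);p,l=see(P)
q=read_camera("side");print(fit(q,"pad",P),fit(q,"lamp",P))
cv2.imwrite("pics/c3.png",cv2.resize(np.hstack([p["img"][80:310,100:400],q["img"][80:310,100:400]]),(800,307)))
E
```

```text
lamp [0.5723 0.0574] res 0.16 along -0.0293 left 0.0035 tcp-lamp 0.0612 t 14.6583
lamp [0.5944 0.0382] res 0.2 along -0.0001 left 0.005 tcp-lamp 0.0613 t 15.4417
lamp [0.5943 0.0382] res 0.14 along -0.0002 left 0.005 tcp-lamp 0.1194 t 16.8083Traceback (most recent call last):
  File "<stdin>", line 5, in <module>
  File "h.py", line 25, in fit
    me=np.zeros((384,512),np.uint8);cv2.fillConvexPoly(me,h,1)
                                    ~~~~~~~~~~~~~~~~~~^^^^^^^^
cv2.error: OpenCV(4.12.0) /io/opencv/modules/imgproc/src/drawing.cpp:2404: error: (-215:Assertion failed) points.checkVector(2, CV_32S) >= 0 in function 'fillConvexPoly'
```

```bash
python3 - <<'E'
from push import *
r.move_l([*(P-.16*d),.011],.1);r.move_l([*(P-.2*d),.3],.2);r.wait(.5)
p,l=see(P);q=read_camera("side")
for t in("candlestick","cactus","calendar","pencil_cup"):
    print(t,[onz(p,a["xy"]).round(3) for a in place_of(p,t)[:1]])
print(r.get_force())
cv2.imwrite("pics/c3.png",cv2.resize(np.hstack([p["img"][80:310,100:400],q["img"][80:310,100:400]]),(800,307)))
E
```

```text
lamp [0.5942 0.0379] res 0.1 along -0.0 left 0.0047 tcp-lamp 0.2 t 19.5667
candlestick [array([ 0.473, -0.196,  0.   ])]
cactus [array([0.682, 0.288, 0.   ])]
calendar [array([ 0.629, -0.326,  0.   ])]
pencil_cup [array([ 0.77, -0.02,  0.  ])]
[ 0.17700853 -0.33078108  0.68445881]
```

View pics/c3.png

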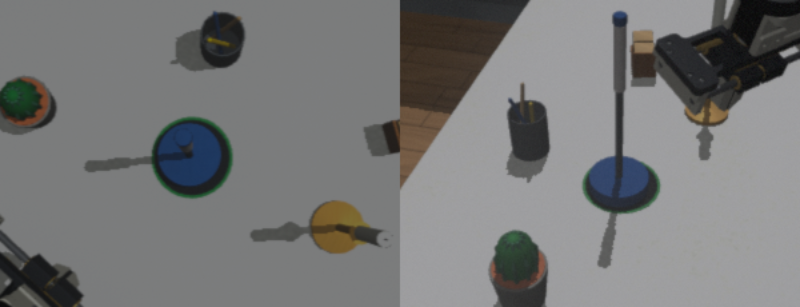

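The lamp stands upright with its foot at about (190,155) in the left crop, wholly inside the green rim centred at about (192,157). The other objects haven't moved and the gripper is clear.

```bash
python3 -c "
from h import *
print(r.close_job())"
```

```text
the job is handed in; nothing more can be done
None
```

The lamp stands upright on the charging pad, about 5 mm off centre with its foot wholly inside the green rim; the other objects are where they were, and the job is handed in (no verdict was returned).

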